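Clamp a pack of tensile bars in the gauge fixture

ROBOT

A 6-joint arm with a two-finger parallel gripper is mounted at the origin on a cart in front of the work surface, level with it; the furniture and walls round the work are solid. World frame = base frame: x ahead of the robot, y to its left, z up, the work surface at z = 0. Lengths are in m, angles in rad, forces in N, time in s.
With the tool pointing down it reaches from about 0.35 to 0.85 m from the base axis. Payload 8.1 kg.
Tool frame: the origin (TCP) lies at the very end of the fingers, on their centre line; the grasp point (between the pads) lies 19 mm behind it; z points along the fingers, y is the direction in which the jaws open and shut (so a half turn about z gives the same grasp; the last joint's range is limited). The gripper opens to 93 mm and grips with 3 to 60 N. Pads are 15 mm wide; open, the fingers measure 128 mm over their backs; the gripper's body (75 mm by 188 mm) begins 65 mm behind the grasp point.
Start: joints at [1.128, 0.13, 1.488, -0, 1.523, -0.085], TCP at [0.21, 0.562, 0.219] pointing down, gripper open.
Joint ranges: [-2.96, 2.96], [-0.89, 2.26], [0.02, 2.5], [-1.34, 4.48], [0, 2.73], [-2.66, 2.66]. Speed limits (rad/s): [2.39, 2.39, 2.79, 3.14, 3.14, 3.14].

INTERFACE

Orientations are given as a rotation vector (axis times angle).
In Python, from station import readout, get_image, workorder gives the robot as it stands.
- The arm moves only by the tool send_rows, never from a script. Its arguments are lists of equal length, an entry for each row: "linear": the shift along the world's x, y, z normalised to -1 to 1, where 1 is 0.4 m, a list of three; "dr": the turn, a rotation vector about the world's x, y, z normalised to -1 to 1, where 1 is 90 degrees, a list of three. In form: {"linear": [[dx, dy, dz], ...], "dr": [[wx, wy, wz], ...]}. A call has 1 to 8 rows; each row is the pose to reach, as a shift and turn from the pose commanded when the call began; what a row does not reach only later rows make up. A row lasts 1/8 s, in which the tool goes at most 62.5 mm and 10.7 degrees, less where a joint would pass 70% of its speed; a pose out of reach is approached as far as the arm can. A call with a number of a shift or a turn outside -1 to 1 is refused whole. A call with a gripper value outside its range is refused whole. "fingers" is the closure, from -1 (fully open) to 1 (shut), so that 0 is half open, set as the call begins (left out, the last holds). The fingers move at their own pace and stop on an object; "grip_force" is the grip in N (left out, the last holds). Time passes only in rows, so rows that repeat a pose let the fingers close. It gives the time, the measured TCP pose, the force and the opening at its end, in the units of the state.
- readout.state(): the state, without advancing time (a new reading comes with each control period).
- get_image(name): name is "side" or "top" or "wrist"; returns a dict with "frame" (384x512x3 uint8, red, green, blue), "mtx" (3x3 intrinsics, pixels), "extrinsics" (4x4, takes a point from world to camera coordinates). Camera axes: x right, y up, looking along -z (the intrinsics and any distortion apply to the point x, -y, -z); pixel columns grow to the right and rows downward; lengths in m; the calibration is good to about 2 mm. The wrist camera is an equidistant fisheye: a pixel r from the principal point sees the ray r / f radians off the axis. A picture is of the moment at which its call begins. There is no depth.
- workorder.job_done(): hands the job in, once; it reports no verdict.
The state is a dict: "clock": time; "q": joint angles; "qd": joint speeds; "effort": joint torques, N m; "tool_pos": TCP position; "tool_rot": TCP orientation; "contact_force": force on the tool from outside, world axes, zero at the start; "torque": the same for the moment, N m; "width": finger opening in m.
Only numpy, scipy, OpenCV 4.12 (cv2) and the standard library are available. Lean on these libraries where they do the work, as an engineer would, in place of code of your own. Each camera call takes 0.05 s, during which the arm holds its last target. There are 200 camera calls.

TASK

Clamp the pale pack of tensile bars in the gauge fixture, ready for marking out: using a fingertip only, push the pack along its bed until its end is hard against the end stop. Then push the cam lever round by its arm, clockwise seen from above, all the way to its stop pin, so that the cam grips the pack against the fence. Do not pick the pack up, and leave the marker, the calliper, the spirit level and the timer where they lie.

Things in the scene. Friction and masses are not known exactly. Their poses are not given: they have to be found in the camera images.
- fixture: Gauge fixture fixed to the bench: aluminium base plate 14 mm thick with fence, end stop, two guide pins and a cam lever. Origin: on the bench, below the middle of the pack when that is fully home. z up, +y along the bed away from the end stop, +x to the fence; the robot is on the -x side. In this frame the plate spans x -77 to 33, y -98 to 60 mm; beyond its +y edge is free air
- stop_face (a point): Middle of the end stop's face towards the pack, at x = 0, y = -75, z = 20 mm in the fixture's frame. The steel stop is 34 mm wide and its top is 32 mm above the bench. Axes as the fixture's
- fence_face (a point): Point on the fence's face, at x = 10, y = 0, z = 20 mm in the fixture's frame. The steel fence runs from y = -85 to 39 mm, its top 32 mm above the bench. Opposite it two guide pins, 8 mm thick, up to 23 mm above the bench, stand at x = -17, y = 20 and 50 mm. Axes as the fixture's
- bar: Pack of three pale tensile bars stuck together as one piece, 20 x 150 x 12 mm, 33 g, loose, flat on the base plate along the fence. Origin: centre of its underside; y along its length, same way as the fixture's y. Fully home: x = 0, y = 0, z = 14 mm in the fixture's frame; it starts 12 to 40 mm out along +y, its outer end (75 mm from its origin) overhanging the plate. Slides easily (under 1 N)
- cam_lever (a joint): Angle (rad) of the cam lever about its upright pivot: 0 open, growing clockwise seen from above, 1.62 = at its stop pin, clamped. In the fixture's frame the arm points from the pivot in the direction 3.316 - angle (from +x towards +y): open it sticks out to -x, clamped it lies along +y. Stays where it is left. Pushing the arm takes about 2 N, more over the last 0.45 rad, as the cam grips the pack
- lever_stop (a point): The lever's stop pin: an upright steel pin, 7 mm thick, its top 43 mm above the bench, at about x = -25, y = -5 mm in the fixture's frame; the point lies on its axis at half height. The arm rests against it when clamped. Axes as the fixture's
- cam_pivot (a point): The lever's pivot axis, at x = -28, y = -52 mm in the fixture's frame, at the height of the hub's middle, 38 mm above the bench. The hub is 24 mm across and its top is 47 mm above the bench. Axes as the fixture's
- lever_ball (a point): Centre of the black ball (23 mm across) on the end of the lever, 95 mm from the pivot axis, 40 mm above the bench. The arm between hub and ball is a round steel rod 10 mm thick, its axis 36 to 40 mm above the bench
- marker: Marker pen with a blue cap, 17 x 135 mm, lying loose; a bystander. Origin: centre of its underside; y along its length
- calliper: Steel vernier calliper, 71 x 200 x 12 mm, lying loose; a bystander. Origin: centre of its underside; y along its length
- level: Small spirit level, a light bar 18 x 100 x 24 mm with a yellow vial, standing loose behind the fixture; a bystander. Origin: centre of its underside; y along its length
- timer: White bench timer, 62 x 62 x 19 mm, lying loose behind the fixture; a bystander. Origin: centre of its underside
Things that resemble listed ones, but are neither listed nor needed, are in the scene too. Leave any orange look-alike of the bar alone.

How it is judged:
On the way, in this order (a step that is already met when the one before it is completed fails the run):
1. the pack is pushed home: its end within 2.5 mm of the end stop, while the lever does not yet clamp it (lever below 1.0 rad) (y of bar in the frame of fixture below 0.0025 m and value of joint cam_lever below 1 rad), for 0.2 s.
2. the lever is pushed round to its stop pin (within 0.12 rad) (value of joint cam_lever above 1.5 rad), for 0.2 s.
At the end, for the whole second after the job is handed in: The pack lies flat on the base plate, its end within 2.5 mm of the end stop and its side within 2 mm of the fence, parallel to it within 0.03 rad, at rest; the lever is within 0.12 rad of its stop pin, and the pack is gripped in the fixture (contact forces of more than 10 N together) (y of bar in the frame of fixture between -0.003 and 0.0025 m and x of bar in the frame of fixture between -0.002 and 0.002 m and z of bar in the frame of fixture below 0.0165 m and angle between the y axis of bar and the y axis of fixture, either way round below 0.03 rad and value of joint cam_lever above 1.5 rad and contact force between bar and fixture above 10 N and linear speed of bar below 0.01 m/s); the robot touches nothing.
It fails at once if the pack is lifted more than 8 mm off its bed or tipped (z of bar in the frame of fixture above 0.022 m or angle between bar's own z axis and vertical above 0.15 rad).
It fails at once if the marker, the calliper, the spirit level or the timer is moved by more than 15 mm (distance of any of marker, calliper, level, timer from where it was at the start of the episode above 0.015 m).
It also fails if it takes over 58 s, if anything falls off the work surface, if the arm or the gripper's body presses on something with over 40 N, if the wrist force passes 120 N, or if a joint passes its speed limit or range.

## Working session

There is one attempt and no reset: what is moved stays moved. The work goes in short steps, Python scripts to look and compute and a tool call to move; the robot and the scene stay as the last step left them, time stands still between calls to the robot, and variables do not carry over. Pictures are saved under pics/ and viewed, about 8 in all and at most 12, crops included, and the job is handed in when it is done.

Besides the shell and the picture viewer there is one more tool, called after "Request:" as name(argument=value, ...), one argument or row to a line, values as JSON. send_rows: Moves the arm, as the interface text tells. Scaled input: -1 to 1 covers 0.4 m each way for a shift and 90 degrees each way for a turn. Its arguments: {"type":"object","properties":{"linear":{"type":"array"},"dr":{"type":"array"},"fingers":{"type":"number"},"grip_force":{"type":"number"}},"required":["linear","dr"]}

```bash
mkdir -p pics; cat > h.py <<'E'
import numpy as np, cv2
from station import readout, get_image, workorder
def grab(n):
    d=get_image(n); np.savez(f'{n}.npz',**{k:np.asarray(v) for k,v in d.items()}); return d
def load(n): return dict(np.load(f'{n}.npz'))
def ray(d,u,v):
    K=np.array(d['mtx']);E=np.array(d['extrinsics'])
    p=np.array([(u-K[0,2])/K[0,0],-(v-K[1,2])/K[1,1],-1.])
    R=E[:3,:3]; return -R.T@E[:3,3], R.T@p
def onz(d,u,v,z):
    o,r=ray(d,u,v); return o+r*(z-o[2])/r[2]
def proj(d,P):
    K=np.array(d['mtx']);E=np.array(d['extrinsics'])
    c=E[:3,:3]@np.array(P)+E[:3,3]; return np.array([K[0,2]+K[0,0]*c[0]/-c[2],K[1,2]+K[1,1]*c[1]/c[2]])
E
python3 - <<'E'
from h import *
for n in('side','top'):
    d=grab(n); cv2.imwrite(f'pics/{n}0.png',cv2.resize(d['frame'][:,:,::-1],(800,600),interpolation=cv2.INTER_CUBIC))
    E=np.array(d['extrinsics']); print(n,-E[:3,:3].T@E[:3,3],d['mtx'], d.keys())
print(readout.state())
E
```

```text
side [ 0.22096196 -1.01467177  0.98472115] [[473.32190633   0.         261.80421634]
 [  0.         473.32190633 189.92615944]
 [  0.           0.           1.        ]] dict_keys(['frame', 'mtx', 'extrinsics'])
top [0.43981028 0.12832868 1.07917725] [[388.39638188   0.         256.59797681]
 [  0.         388.39638188 192.24860503]
 [  0.           0.           1.        ]] dict_keys(['frame', 'mtx', 'extrinsics'])
{'clock': 0.1, 'q': array([ 1.12760879e+00,  1.31088434e-01,  1.48917047e+00, -2.98160634e-05,
        1.52299717e+00, -8.53870605e-02]), 'qd': array([ 0.00011189, -0.00077513, -0.00304507, -0.00015078,  0.00053008,
       -0.00049699]), 'effort': array([ 1.27790147e-03, -5.61347723e+01, -4.93091190e+01,  7.70588662e-02,
        2.92045431e-02, -9.61047749e-05]), 'tool_pos': array([0.2098898 , 0.56154163, 0.21769063]), 'tool_rot': array([-5.58963844e-01, -3.09105290e+00,  2.53405582e-03]), 'contact_force': array([-0.49527061,  1.12974385,  1.10049218]), 'torque': array([-0.00943198,  0.01782453,  0.01096709]), 'width': 0.09275335472030402}
```

View pics/top0.png

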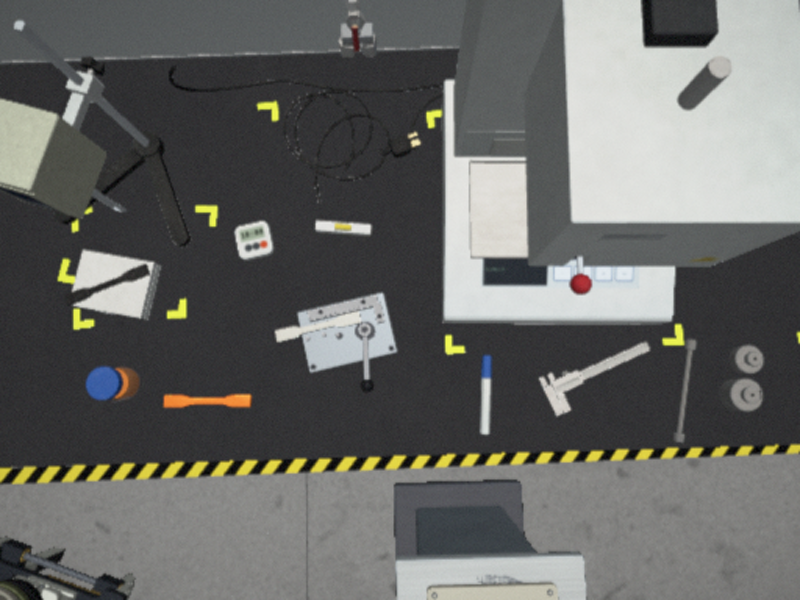

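View pics/side0.png

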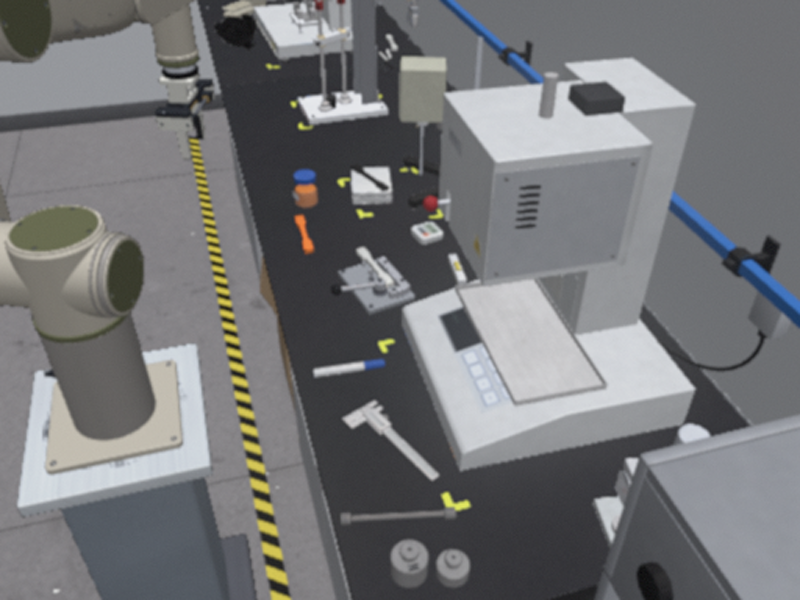

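The top view shows the pale pack at about (275–365, 315–335) in the fixture at (345, 330). The orange look-alike is at (207, 400). The pale pack lies on the plate along the fence, so it is the one meant. I'll confirm with a crop while measuring the plate.

```bash
python3 - <<'E'
from h import *
d=load('top'); f=d['frame']
c=f[175:250,165:265]; cv2.imwrite('pics/crop1.png',cv2.resize(c[:,:,::-1],(800,600),interpolation=cv2.INTER_CUBIC))
g=cv2.cvtColor(f,cv2.COLOR_RGB2GRAY); m=((g>110)*255).astype(np.uint8); m[:170]=0;m[255:]=0;m[:,:170]=0;m[:,262:]=0
m=cv2.morphologyEx(m,cv2.MORPH_OPEN,np.ones((13,13)))
cs,_=cv2.findContours(m,0,2); k=max(cs,key=cv2.contourArea); r=cv2.minAreaRect(k); b=cv2.boxPoints(r)
P=[onz(d,u,v,.014)[:2] for u,v in b]; print(b.round(1).tolist(),np.round(P,4).tolist(),[np.linalg.norm(P[i]-P[i-1]).round(4) for i in range(4)])
# model pose from rect
C=np.mean(P,0); e=[P[(i+1)%4]-P[i] for i in range(4)]; L=max(e,key=lambda a:(np.linalg.norm(a)>.13)*10+a[1]); L/=np.linalg.norm(L)
Y=L; X=np.array([Y[1],-Y[0]]); O=C-X*(-.022)-Y*(-.019); print('O',O,'Y',Y,np.arctan2(X[1],X[0]))
for n,q in dict(hub=(-.028,-.052,.047),ball=(-.028+.095*np.cos(3.316),-.052+.095*np.sin(3.316),.04),stop=(0,-.075,.032),pin1=(-.017,.02,.023),pin2=(-.017,.05,.023),lstop=(-.025,-.005,.043)).items():
    w=np.r_[O+X*q[0]+Y*q[1],q[2]]; print(n,w.round(4),proj(d,w).round(1),((proj(d,w)-[165,175])*8).round())
E
```

```text
[[192.0, 193.0], [241.0, 193.0], [241.0, 234.0], [192.0, 234.0]] [[0.5944, 0.3157], [0.5902, 0.1797], [0.4772, 0.1824], [0.4812, 0.3163]] [np.float64(0.1132), np.float64(0.136), np.float64(0.113), np.float64(0.134)]
O [0.55831562 0.26686808] Y [0.02954596 0.99956342] -0.029550263413206403
hub [0.5288 0.2157 0.047 ] [227.4 214.5] [499. 316.]
ball [0.4348 0.202  0.04  ] [233.5 250. ] [548. 600.]
stop [0.5561 0.1919 0.032 ] [236.5 204.7] [572. 237.]
pin1 [0.5419 0.2874 0.023 ] [201.9 211.2] [295. 290.]
pin2 [0.5428 0.3173 0.023 ] [190.9 211.3] [207. 290.]
lstop [0.5332 0.2626 0.043 ] [210.  213.5] [360. 308.]
```

View pics/crop1.png

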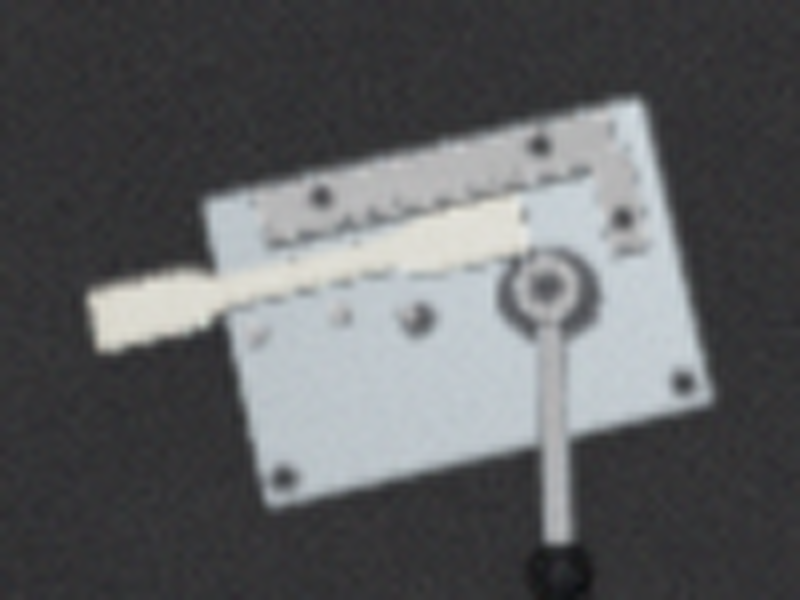

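The crop confirms it: the pale dog-bone pack runs from its outer end at about (93, 321) to its inner end at (526, 225). The plate corners are (203, 198), (640, 97), (714, 403) and (268, 507). The hub is at (547, 288) and the lever is open, with its ball at (558, 575).

```bash
python3 - <<'E'
from h import *
d=load('top')
px=lambda x,y:((x+.5)/8-.5+165,(y+.5)/8-.5+175)
W=lambda x,y,z:onz(d,*px(x,y),z)
P=np.array([W(*p,.014)[:2] for p in[(203,198),(640,97),(714,403),(268,507)]])
F=np.array([(33,60),(33,-98),(-77,-98),(-77,60)])/1000
# rigid fit
pc,fc=P.mean(0),F.mean(0); H=(F-fc).T@(P-pc); th=np.arctan2(H[0,1]-H[1,0],H[0,0]+H[1,1])
R=np.array([[np.cos(th),-np.sin(th)],[np.sin(th),np.cos(th)]]); O=pc-R@fc
print('O',O,'th',th,'res',((P-(F@R.T+O))*1000).round(1).tolist())
np.savez('fix.npz',O=O,R=R,th=th)
for n,(x,y,z) in dict(outer=(93,321,.026),inner=(526,225,.026),hub=(547,288,.047),ball=(558,575,.04),pin=(418,318,.043),stopR=(625,215,.032)).items():
    w=W(x,y,z); print(n,w.round(4),'fix mm',(R.T@(w[:2]-O)*1000).round(1))
for q in [(-.028+.095*np.cos(3.316),-.052+.095*np.sin(3.316)),(0,.075),(0,.2)]: print(q,R@q+O)
E
```

```text
O [0.55662279 0.25736871] th 0.20085866315608003 res [[-0.1, -1.2], [-0.9, 1.5], [0.2, 0.7], [0.8, -1.0]]
outer [0.5343 0.357  0.026 ] fix mm [ -1.9 102.1]
inner [0.5627 0.2089 0.026 ] fix mm [ -3.7 -48.7]
hub [0.5389 0.2007 0.047 ] fix mm [-28.6 -52. ]
ball [0.444  0.1996 0.04  ] fix mm [-121.8  -34.2]
pin [0.5305 0.2444 0.043 ] fix mm [-28.1  -7.5]
stopR [0.5644 0.1748 0.032 ] fix mm [ -8.8 -82.5]
(np.float64(-0.1215588074186087), np.float64(-0.0684848280066153)) [0.45117131 0.16600843]
(0, 0.075) [0.54165948 0.33086088]
(0, 0.2) [0.51672063 0.45334784]
```

The measurements agree with the given sizes. The plate fit residual is about 1.5 mm, and the hub comes out at (-28.6, -52) against the given (-28, -52). The pack is about 27 mm out and the lever is at about 0.37 rad. Next I move to a point above the pack's outer end, with the jaws shut.

Request:
send_rows(
  linear=[
    [0.13,-0.07,-0.02],
    [0.26,-0.14,-0.05],
    [0.4,-0.21,-0.08],
    [0.53,-0.28,-0.1],
    [0.66,-0.35,-0.13],
    [0.795,-0.425,-0.15],
    [0.795,-0.425,-0.15],
    [0.795,-0.425,-0.15],
  ],
  dr=[
    [0,0,0.1],
    [0,0,0.2],
    [0,0,0.3],
    [0,0,0.356],
    [0,0,0.356],
    [0,0,0.356],
    [0,0,0.356],
    [0,0,0.356],
  ],
  fingers=1,
  grip_force=20,
)

```text
clock: 1.1
tool_pos: [0.5278, 0.3918, 0.1579]
tool_rot: [0.314, -3.124, 0.0]
contact_force: [-1.3, 0.1, 0.5]
width: 0.0174
```

Request:
send_rows(
  linear=[
    [0,0,-0.1],
    [0,0,-0.2],
    [0,0,-0.3],
    [0,0,-0.365],
    [0,0,-0.365],
  ],
  dr=[
    [0,0,0],
    [0,0,0],
    [0,0,0],
    [0,0,0],
    [0,0,0],
  ],
)

```text
clock: 1.72
tool_pos: [0.5247, 0.392, 0.0101]
tool_rot: [0.319, -3.121, 0.003]
contact_force: [-0.1, -0.3, 0.3]
width: 0.0005
```

```bash
python3 - <<'E'
from h import *
s=readout.state(); print(s['tool_pos'],s['contact_force'],s['width'])
t=grab('top');a=grab('side')
u,v=proj(a,[.52,.35,.02]).astype(int)
i=cv2.resize(a['frame'][v-50:v+25,u-50:u+50,::-1],(800,600),interpolation=cv2.INTER_CUBIC); cv2.imwrite('pics/side1.png',i)
print(u,v)
E
```

```text
[0.52474778 0.39201161 0.01005209] [-0.12240454 -0.31682819  0.28248646] 0.0004568222512644511
226 161
```

View pics/side1.png

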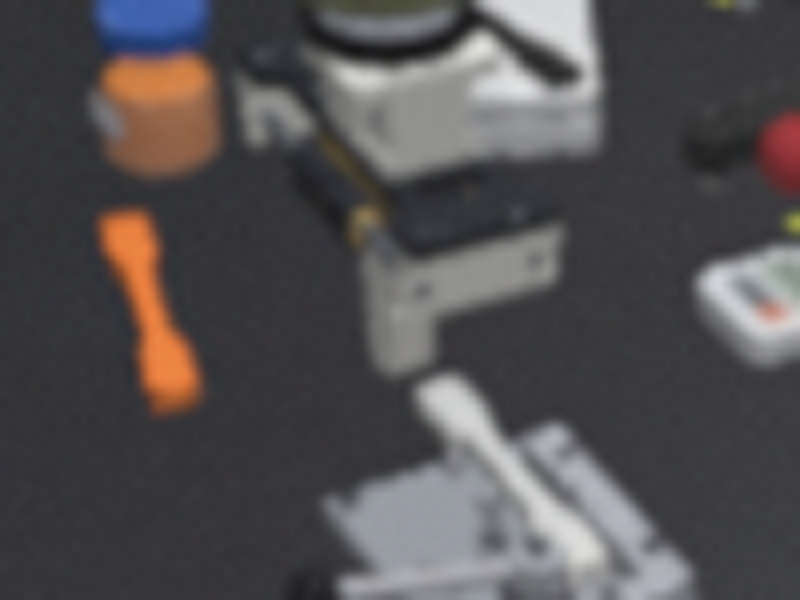

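The shut fingertip stands beyond the pack's outer end at bed height, with nothing in the way; the measured pose is fixture x -4, y +138. Now I push along -Y.

Request:
send_rows(
  linear=[
    [0.0125,-0.023,0],
    [0.015,-0.035,0],
    [0.0175,-0.047,0],
    [0.02,-0.06,0],
    [0.0225,-0.072,0],
    [0.025,-0.084,0],
    [0.027,-0.096,0],
    [0.027,-0.096,0],
  ],
  dr=[
    [0,0,0],
    [0,0,0],
    [0,0,0],
    [0,0,0],
    [0,0,0],
    [0,0,0],
    [0,0,0],
    [0,0,0],
  ],
)

```text
clock: 2.82
tool_pos: [0.5389, 0.3531, 0.0124]
tool_rot: [0.315, -3.125, 0.001]
contact_force: [0.3, 0.6, -0.2]
width: 0.0002
```

Request:
send_rows(
  linear=[
    [0.001,-0.005,0],
    [0.001,-0.005,0],
  ],
  dr=[
    [0,0,0],
    [0,0,0],
  ],
)

```text
clock: 3.08
tool_pos: [0.5392, 0.3515, 0.0125]
tool_rot: [0.316, -3.125, 0.0]
contact_force: [-0.1, 0.4, 0.5]
width: 0.0006
```

```bash
python3 - <<'E'
from h import *
s=readout.state(); z=np.load('fix.npz'); print((z['R'].T@(s['tool_pos'][:2]-z['O'])*1000).round(1),s['contact_force'])
a=grab('side'); t=grab('top')
i=[]
for d,P in((a,[.545,.28,.02]),(t,[.545,.28,.02])):
    u,v=proj(d,P).astype(int); i.append(cv2.resize(d['frame'][v-38:v+37,u-25:u+25,::-1],(400,600),interpolation=cv2.INTER_CUBIC)); print(u,v)
cv2.imwrite('pics/c2.png',np.hstack(i))
E
```

```text
[ 1.7 95.7] [-0.05538729  0.37423305  0.48182055]
238 171
204 210
```

View pics/c2.png

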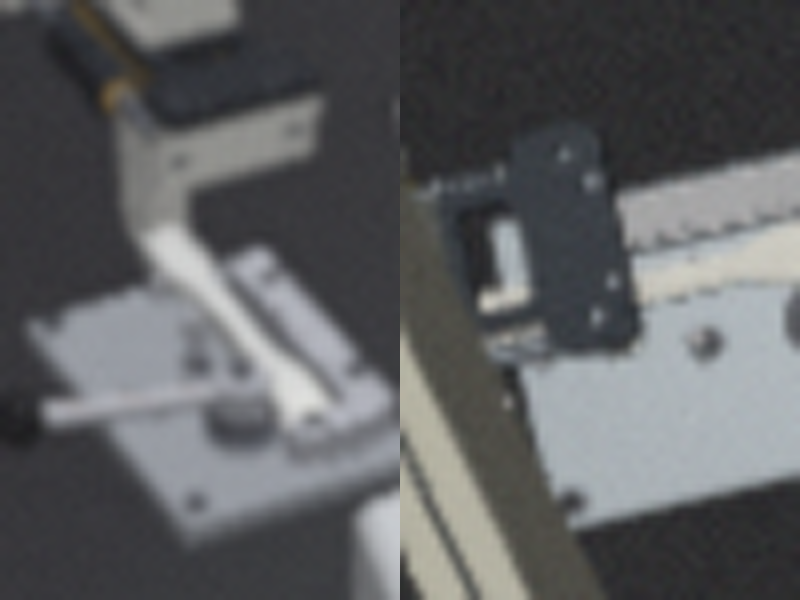

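The fingertip is pressing the pack's outer end at (170, 245). The inner end at (310, 415) is close to the stop. I'll go on in small steps until the force rises.

Request:
send_rows(
  linear=[
    [0.0005,-0.0025,0],
    [0.001,-0.005,0],
    [0.001,-0.005,0],
  ],
  dr=[
    [0,0,0],
    [0,0,0],
    [0,0,0],
  ],
)

```text
clock: 3.55
tool_pos: [0.5397, 0.3495, 0.0126]
tool_rot: [0.316, -3.126, 0.0]
contact_force: [-0.4, -0.0, 0.4]
width: 0.0006
```

Request:
send_rows(
  linear=[
    [0.0005,-0.0025,0],
    [0.001,-0.005,0],
    [0.001,-0.005,0],
  ],
  dr=[
    [0,0,0],
    [0,0,0],
    [0,0,0],
  ],
)

```text
clock: 3.92
tool_pos: [0.5401, 0.3475, 0.0126]
tool_rot: [0.316, -3.126, 0.0]
contact_force: [0.1, 0.5, -0.5]
width: 0.0005
```

Request:
send_rows(
  linear=[
    [0.0005,-0.0025,0],
    [0.001,-0.005,0],
    [0.001,-0.005,0],
  ],
  dr=[
    [0,0,0],
    [0,0,0],
    [0,0,0],
  ],
)

```text
clock: 4.3
tool_pos: [0.5405, 0.346, 0.0127]
tool_rot: [-0.316, 3.126, 0.001]
contact_force: [-0.9, 2.8, 0.3]
width: 0.0004
```

Request:
send_rows(
  linear=[
    [0.0005,-0.0025,0],
    [0.001,-0.005,0],
    [0.001,-0.005,0],
  ],
  dr=[
    [0,0,0],
    [0,0,0],
    [0,0,0],
  ],
)

```text
clock: 4.68
tool_pos: [0.5407, 0.3458, 0.0132]
tool_rot: [-0.317, 3.125, 0.005]
contact_force: [-1.4, 10.5, -0.1]
width: 0.0006
```

The force rose to 10 N with the tip stalled at fixture y = 90, so the pack is hard against the stop. I back off and lift. Then I check the balance's clearance by triangulation, since the gripper body will pass near it.

Request:
send_rows(
  linear=[
    [-0.008,0.04,0],
    [-0.015,0.075,0],
    [-0.015,0.075,0.1],
    [-0.015,0.075,0.2],
    [-0.015,0.075,0.28],
    [-0.015,0.075,0.28],
  ],
  dr=[
    [0,0,0],
    [0,0,0],
    [0,0,0],
    [0,0,0],
    [0,0,0],
    [0,0,0],
  ],
)

```text
clock: 5.42
tool_pos: [0.5369, 0.3754, 0.1286]
tool_rot: [-0.316, 3.12, 0.004]
contact_force: [-0.0, 0.4, 0.1]
width: 0.0002
```

```bash
python3 - <<'E'
from h import *
t=load('top');a=load('side')
def tri(p,q):
    o1,r1=ray(t,p[0]*.64,p[1]*.64);o2,r2=ray(a,q[0]*.64,q[1]*.64)
    s=np.linalg.lstsq(np.c_[r1,-r2],o2-o1,rcond=None)[0]; A=o1+r1*s[0];B=o2+r2*s[1]
    return ((A+B)/2).round(3),np.linalg.norm(A-B).round(3)
print('roof',tri((572,220),(445,95)),'bot',tri((528,265),(443,205)),'base',tri((445,318),(404,312)))
d=grab('top'); i=d['frame'][175:250,165:265,::-1]; cv2.imwrite('pics/c3.png',cv2.resize(i,(800,600),interpolation=cv2.INTER_CUBIC))
a=grab('side');u,v=proj(a,[.545,.25,.02]).astype(int); cv2.imwrite('pics/c4.png',cv2.resize(a['frame'][v-38:v+37,u-50:u+50,::-1],(800,600),interpolation=cv2.INTER_CUBIC))
print(readout.state()['tool_pos'],u,v)
E
```

```text
roof (array([ 0.585, -0.025,  0.542]), np.float64(0.0)) bot (array([ 0.586, -0.024,  0.35 ]), np.float64(0.008)) base (array([0.552, 0.063, 0.062]), np.float64(0.0))
[0.53467098 0.3739254  0.12415339] 240 176
```

View pics/c4.png

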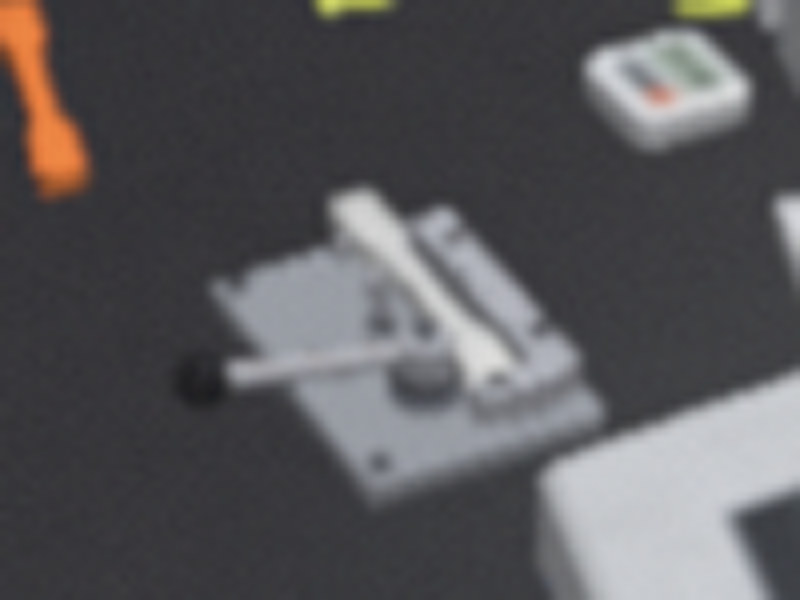

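The pack's inner end at (490, 378) touches the stop, and the lever is still open. The balance base is at y < 0.063 with its top at z = 0.062, so it is clear. Next I move to the -Y side of the lever arm.

Request:
send_rows(
  linear=[
    [-0.03,-0.13,0],
    [-0.06,-0.27,0],
    [-0.09,-0.4,0],
    [-0.118,-0.531,0],
    [-0.118,-0.531,0],
    [-0.118,-0.531,-0.12],
    [-0.118,-0.531,-0.23],
    [-0.118,-0.531,-0.23],
  ],
  dr=[
    [0,0,0],
    [0,0,0],
    [0,0,0],
    [0,0,0],
    [0,0,0],
    [0,0,0],
    [0,0,0],
    [0,0,0],
  ],
)

```text
clock: 6.52
tool_pos: [0.4831, 0.1609, 0.0277]
tool_rot: [0.316, -3.116, 0.002]
contact_force: [-0.6, 0.0, -0.2]
width: 0.0003
```

```bash
python3 - <<'E'
from h import *
s=readout.state(); z=np.load('fix.npz');R=z['R'];O=z['O']; p0=s['tool_pos']; print(p0,(R.T@(p0[:2]-O)*1000).round(1))
piv=np.array([-.028,-.052]); r=.06
for c in [.37,.5,.65,.8,.95,1.1,1.2,1.3,1.4,1.5,1.56,1.62]:
    a=3.316-c; u=np.array([np.cos(a),np.sin(a)]); n=np.array([-u[1],u[0]])  # ccw side
    h=.005+.015*abs(n[1])+.0075*abs(n[0])
    w=O+R@(piv+r*u+h*n); print(c,(R.T@(w-O)*1000).round(),w.round(4),'norm',((w-p0[:2])/.4).round(3))
E
```

```text
[0.48308208 0.16087388 0.02767562] [-91.3 -79.9]
0.37 [-91. -61.] [0.4797 0.1793] norm [-0.009  0.046]
0.5 [-92. -53.] [0.4773 0.1868] norm [-0.014  0.065]
0.65 [-91. -44.] [0.4759 0.1962] norm [-0.018  0.088]
0.8 [-89. -34.] [0.476  0.2059] norm [-0.018  0.113]
0.95 [-86. -25.] [0.4778 0.2159] norm [-0.013  0.137]
1.1 [-80. -16.] [0.4814 0.2256] norm [-0.004  0.162]
1.2 [-76. -11.] [0.4847 0.2319] norm [0.004 0.177]
1.3 [-70.  -6.] [0.4889 0.2378] norm [0.015 0.192]
1.4 [-64.  -1.] [0.4938 0.2432] norm [0.027 0.206]
1.5 [-58.   2.] [0.4993 0.2481] norm [0.041 0.218]
1.56 [-54.   4.] [0.5029 0.2507] norm [0.05  0.225]
1.62 [-50.   6.] [0.5068 0.2531] norm [0.059 0.231]
```

Request:
send_rows(
  linear=[
    [-0.006,0.03,0.005],
    [-0.009,0.046,0.005],
    [-0.014,0.065,0.005],
    [-0.018,0.088,0.005],
    [-0.018,0.113,0.005],
    [-0.013,0.137,0.005],
    [-0.013,0.137,0.005],
  ],
  dr=[
    [0,0,0],
    [0,0,0],
    [0,0,0],
    [0,0,0],
    [0,0,0],
    [0,0,0],
    [0,0,0],
  ],
)

```text
clock: 7.4
tool_pos: [0.4818, 0.2169, 0.0342]
tool_rot: [0.317, -3.124, -0.001]
contact_force: [-0.2, 0.4, 0.5]
width: 0.0005
```

Request:
send_rows(
  linear=[
    [0.005,0.012,0],
    [0.009,0.025,0],
    [0.017,0.04,0],
    [0.028,0.055,0],
    [0.028,0.055,0],
  ],
  dr=[
    [0,0,0],
    [0,0,0],
    [0,0,0],
    [0,0,0],
    [0,0,0],
  ],
)

```text
clock: 8.02
tool_pos: [0.4935, 0.2382, 0.0343]
tool_rot: [0.316, -3.125, 0.0]
contact_force: [-2.1, -2.2, 1.2]
width: 0.0001
```

```bash
python3 - <<'E'
from h import *
s=readout.state(); z=np.load('fix.npz');R=z['R'];O=z['O']; p0=s['tool_pos']; print(p0,s['contact_force'],s['clock'],(R.T@(p0[:2]-O)*1000).round(1))
a=grab('side');u,v=proj(a,[.52,.25,.02]).astype(int); cv2.imwrite('pics/c5.png',cv2.resize(a['frame'][v-48:v+27,u-50:u+50,::-1],(800,600),interpolation=cv2.INTER_CUBIC))
E
```

```text
[0.4934849  0.23824616 0.03425432] [-2.09255189 -2.22969287  1.21343763] 8.025 [-65.7  -6.1]
```

View pics/c5.png

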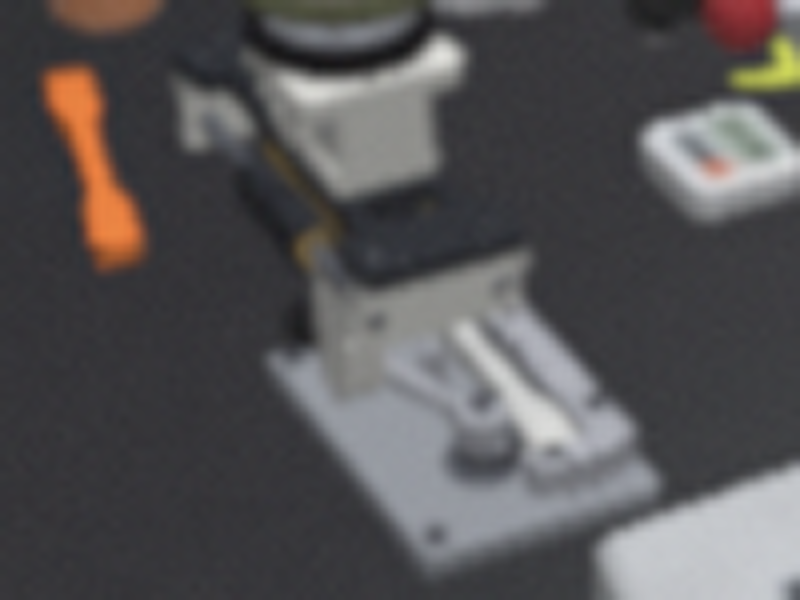

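The finger holds the arm at (385, 365), with the lever at about 1.3 rad and the pack still at the stop. I lower the tip slightly for a better bite and push on.

Request:
send_rows(
  linear=[
    [0.0,0.0,-0.012],
    [0.011,0.013,-0.012],
    [0.021,0.024,-0.012],
    [0.021,0.024,-0.012],
  ],
  dr=[
    [0,0,0],
    [0,0,0],
    [0,0,0],
    [0,0,0],
  ],
)

```text
clock: 8.57
tool_pos: [0.5013, 0.2469, 0.0291]
tool_rot: [0.315, -3.123, 0.002]
contact_force: [-2.5, -4.4, 0.6]
width: 0.0005
```

Request:
send_rows(
  linear=[
    [0.006,0.006,0],
    [0.012,0.012,0],
    [0.012,0.012,0],
  ],
  dr=[
    [0,0,0],
    [0,0,0],
    [0,0,0],
  ],
)

```text
clock: 8.95
tool_pos: [0.505, 0.2505, 0.0287]
tool_rot: [0.315, -3.121, 0.005]
contact_force: [-7.0, -11.4, 4.7]
width: 0.0005
```

Request:
send_rows(
  linear=[
    [0.004,0.002,0],
    [0.008,0.004,0],
    [0.008,0.004,0],
  ],
  dr=[
    [0,0,0],
    [0,0,0],
    [0,0,0],
  ],
)

```text
clock: 9.32
tool_pos: [0.5064, 0.2513, 0.0285]
tool_rot: [0.315, -3.117, 0.007]
contact_force: [-15.5, -15.0, 13.1]
width: 0.0004
```

The vertical force has risen as well, so I look before pressing further.

```bash
python3 - <<'E'
from h import *
s=readout.state(); print(s['tool_pos'],s['contact_force'],s['torque'])
a=grab('side');u,v=proj(a,[.53,.25,.03]).astype(int); i=cv2.resize(a['frame'][v-35:v+25,u-30:u+30,::-1],(600,600),interpolation=cv2.INTER_CUBIC); cv2.imwrite('pics/c6.png',i)
E
```

```text
[0.50642689 0.25127259 0.02849083] [-15.47661479 -14.96786304  13.07165935] [-2.52099535  2.6935364   0.14781868]
```

View pics/c6.png

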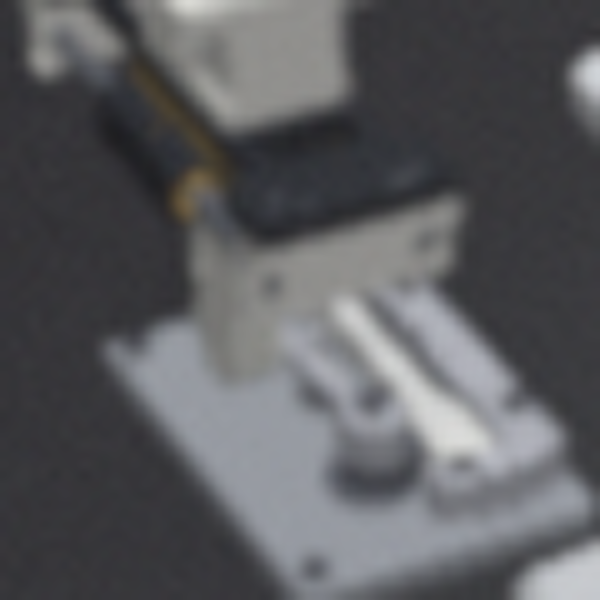

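The arm is nearly along +Y, and the pack is still against the stop at (455, 460). I ease up 3 mm to release vertical friction, then push purely along fixture +X.

Request:
send_rows(
  linear=[
    [0,-0.004,0.008],
    [0.005,-0.003,0.008],
    [0.005,-0.003,0.008],
  ],
  dr=[
    [0,0,0],
    [0,0,0],
    [0,0,0],
  ],
)

```text
clock: 9.75
tool_pos: [0.5066, 0.2512, 0.0304]
tool_rot: [0.315, -3.114, 0.004]
contact_force: [-17.3, -7.7, 7.1]
width: 0.0003
```

Request:
send_rows(
  linear=[
    [0.005,0.001,0],
    [0.005,0.001,0],
  ],
  dr=[
    [0,0,0],
    [0,0,0],
  ],
)

```text
clock: 10.0
tool_pos: [0.5069, 0.2512, 0.0303]
tool_rot: [0.315, -3.11, 0.005]
contact_force: [-26.9, -9.9, 14.0]
width: 0.0005
```

The tip has stalled at (0.507, 0.251), which matches the predicted position for 1.62 rad (0.507, 0.253), while the force climbs. That fits the stop pin. I back off, lift and verify.

Request:
send_rows(
  linear=[
    [-0.04,-0.008,0],
    [-0.1,-0.02,0],
    [-0.1,-0.02,0.1],
    [-0.1,-0.02,0.25],
    [-0.1,0.15,0.35],
    [-0.15,0.3,0.35],
    [-0.2,0.45,0.35],
    [-0.2,0.45,0.35],
  ],
  dr=[
    [0,0,0],
    [0,0,0],
    [0,0,0],
    [0,0,0],
    [0,0,0],
    [0,0,0],
    [0,0,0],
    [0,0,0],
  ],
)

```text
clock: 11.0
tool_pos: [0.4323, 0.437, 0.1732]
tool_rot: [-0.322, 3.125, 0.003]
contact_force: [0.5, -0.3, -0.4]
width: 0.0003
```

```bash
python3 - <<'E'
from h import *
s=readout.state(); print(s['tool_pos'],s['contact_force'],s['clock'])
d=grab('top'); i=d['frame'][175:250,165:265,::-1]; cv2.imwrite('pics/c7.png',cv2.resize(i,(800,600),interpolation=cv2.INTER_CUBIC))
E
```

```text
[0.43232434 0.43703186 0.17320655] [ 0.51149766 -0.30383814 -0.37290179] 11.0
```

View pics/c7.png

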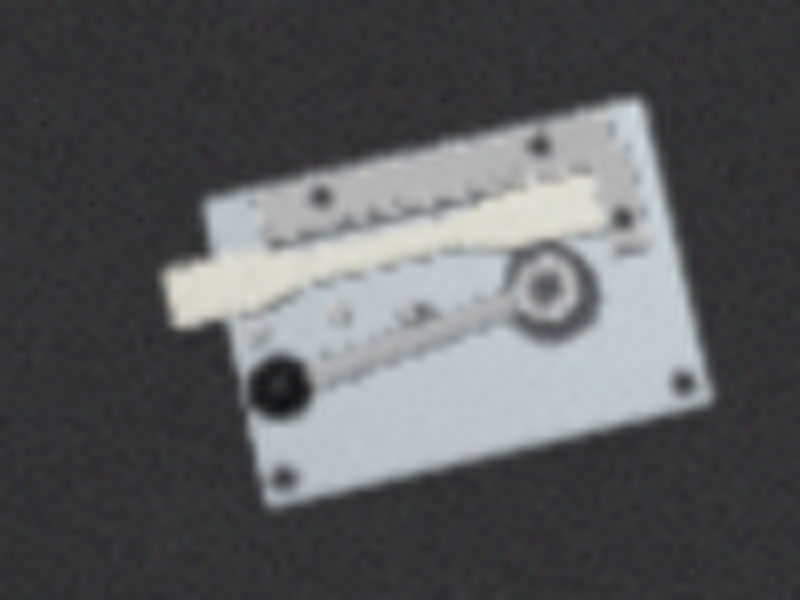

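The pack lies along the fence with its inner end at the stop, about (603, 205). The lever's ball is at (280, 386), and the arm is touching or close to its stop pin at about (415, 312). Now the numbers, plus a check that the bystanders have not moved.

```bash
python3 - <<'E'
from h import *
d=load('top'); z=np.load('fix.npz');R,O=z['R'],z['O']
W=lambda x,y,h:(R.T@(onz(d,(x+.5)/8-.5+165,(y+.5)/8-.5+175,h)[:2]-O)*1000)
hub=W(547,288,.047);ball=W(280,386,.04)
for c in(hub,np.array([-28,-52])): v=ball-c; print('lever',3.316-np.arctan2(v[1],v[0]),np.linalg.norm(v))
print('hub,ball',hub,ball,'outer',W(172,298,.026),'inner',W(602,204,.026))
print('fence corner/stop near inner end',W(595,178,.026))
i0=cv2.imread('pics/top0.png').astype(int); i1=cv2.resize(d['frame'][:,:,::-1],(800,600),interpolation=cv2.INTER_CUBIC).astype(int)
df=abs(i0-i1).max(2)
for n,(x0,x1,y0,y1) in dict(marker=(465,510,345,445),calliper=(530,660,335,425),level=(305,380,210,245),timer=(225,285,210,268)).items(): print(n,(df[y0:y1,x0:x1]>40).mean().round(4))
E
```

```text
lever 1.6309163716617563 95.24346596509164
lever 1.6242080392782354 95.3692658367853
hub,ball [-28.64969165 -51.95011052] [-39.51112968  42.67201677] outer [-0.42874547 74.29161627] inner [ -2.60320159 -75.53248176]
fence corner/stop near inner end [  6.67733462 -75.18983397]
marker 0.0
calliper 0.0
level 0.0
timer 0.0
```

The lever reads 1.625–1.63 rad, the pack's end is within about 1 mm of home, and no bystander has moved. I'm handing the job in.

```bash
python3 -c "
from h import *
print(workorder.job_done())"
```

```text
the job is handed in; nothing more can be done
None
```

I pushed the pack home against the end stop with the shut fingertip, then pushed the lever round by its arm until it stalled at the stop pin. I backed off clear of everything and handed the job in at about 11 s on the robot's clock; no verdict was reported.

My last checks, from the top view after backing off:

- **Lever:** it read 1.62–1.63 rad, against 1.62 at the pin.
- **Pack along the bed:** the outer end was at y = 74.3 mm and the inner end at -75.5 mm, so the pack is within about 1 mm of home. It had stalled at 10 N against the stop.
- **Bystanders:** no pixel change at the marker, calliper, level or timer.

**Least certain:**

- **Position across the bed:** my hand-picked points put the pack's ends at x = -0.4 and -2.6 mm. That means a tilt of about 0.015 rad, and the inner end reads slightly past 2 mm from the fence. This is within my roughly 2 mm measuring error, and the pack's edge runs parallel to the fence in the picture.
- **Grip force:** I could not measure it. I inferred it from the lever being at its stop.
- **Vertical force while clamping:** it rose to about 14 N. I put this down to friction on the rod, but I could not rule out light contact by the finger bracket.

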